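# Fit the second guide shaft of a linear stage

## Task

The linear stage has lost one of its two guide shafts. Fold the front leaf of its dust cover right back until it lies flat on the rear leaf, then take the loose guide shaft, thread it partway into the empty bore and let go, and from further back push it on through the carriage until it is fully home in the far end plate. Leave the other things on the bench where they are.

Things in the scene. Friction and masses are not known exactly. Their poses are not given: they have to be found in the camera images.
- stage: Linear stage fixed to the bench: aluminium base 190 x 110 x 10 mm, an end plate 24 mm thick, 96 wide and 68 high at each end, a black carriage between. Origin: centre of the base's underside. +x: the way the shaft goes in (near plate's outer face at x -95 mm, far one's at +95); +y: from the fitted steel shaft (y -28 mm) to the empty bore (y +28); z up. Only free bench lies before the bore.
- bore_mouth (a point): Centre of the empty bore's mouth in the near end plate's outer face, 42 mm above the bench; axes as the stage's, the bore runs along +x. It is 13 mm wide for the 12 mm shaft and passes 24 mm of near end plate, a gap, 60 mm of carriage, a gap, then a blind hole 18 mm deep in the far end plate, all in line. Only the shaft's ends have a lead-in.
- bore_end (a point): Centre of the bottom of the blind hole in the far end plate, 184 mm past the mouth; axes as the stage's. Some 5 mm before it a spring plunger presses on the shaft from the side: it resists with roughly 4 to 10 N before the hard bottom is felt, and then holds the shaft.
- shaft: Loose guide shaft: round steel rod, 12 mm diameter, 186 mm long, about 0.17 kg, lying on the bench on the stage's +y side, within 0.3 rad of parallel to the bore. Ends alike, with a 4 mm long chamfer down to 8 mm. Origin: its middle, on the axis; x along it. Fully home its tail stands 2 mm out of the near plate, so it is pushed on its end face (with shut fingers) at the last.
- front_leaf (a joint): Angle of the cover's front leaf, rad: 0 = level over the stage's front half and 42 mm out over the bore mouth, in a gripper's way; grows as its free edge is lifted and swung back; 1.57 = upright; 3.12 (stop) = flat on the rear leaf. Starts at 0.45 to 0.95. Stiff hinge: stays where it is left, takes 1 to 2 N at the free edge, also over the last part down to flat.
- cover_hinge (a point): Middle of the hinge axis between the two leaves of the dust cover, 81.5 mm above the bench, at x -20 mm of the stage; the axis runs along the stage's y; axes as the stage's. The rear leaf is fixed and level from here to the far end, its top 79 mm above the bench. The front leaf is a grey sheet, 100 mm wide and 3 mm thick.
- leaf_edge (a point): Middle of the front leaf's free edge, a round bead 6 mm thick, 117 mm from the hinge axis; moves with the leaf. Folded flat, it lies 86 mm above the bench on the +x side of the hinge.
- carriage (a joint): Position of the carriage along the stage's x in m; 0 = midway between the end plates. It is 60 mm long, slides within +/-35 mm with 2.5 N of friction, may be shoved along by the shaft, and starts within +/-20 mm.
- post_holder: Bystander: black post holder, a tube 25 mm wide and 52 mm high with a thumb screw, standing beyond the far end of the stage. Origin: centre of its underside.
- caliper: Bystander: digital caliper 190 x 47 x 13 mm, lying on the bench to the left of the shaft. Origin: centre of its underside.
- fork_clamp: Bystander: slotted clamping fork 38 x 97 x 10 mm, lying behind the stage. Origin: centre of its underside.

How it is judged (in metres and radians):
On the way, in this order (a step that is already met when the one before it is completed fails the run):
1. the front leaf is folded back flat on the rear leaf (within 0.12 rad) (value of joint front_leaf above 3 rad), for 0.2 s.
2. the shaft sits partway in the bore, its leading end 45 to 172 mm past the mouth, and the robot has let go of it (x of shaft in the frame of bore_mouth between -0.048 and 0.079 m and y of shaft in the frame of bore_mouth between -0.004 and 0.004 m and z of shaft in the frame of bore_mouth between -0.004 and 0.004 m and angle between the x axis of shaft and the x axis of stage, either way round below 0.08 rad and contact force between shaft and the arm below 0.2 N and contact force between shaft and the fingers below 0.2 N), for 0.2 s.
At the end, for the whole second after the job is handed in: The front leaf lies flat on the rear leaf (within 0.12 rad); the shaft lies in the empty bore, through the carriage, its leading end within 3 mm of the bottom of the far end plate's blind hole (tail at most 5 mm out of the near plate), at rest and released (value of joint front_leaf above 3 rad and x of shaft in the frame of bore_mouth between 0.088 and 0.094 m and y of shaft in the frame of bore_mouth between -0.003 and 0.003 m and z of shaft in the frame of bore_mouth between -0.003 and 0.003 m and angle between the x axis of shaft and the x axis of stage, either way round below 0.04 rad and linear speed of shaft below 0.01 m/s and contact force between shaft and the arm below 0.2 N and contact force between shaft and the fingers below 0.2 N); the robot touches nothing.
It fails at once if a bystander (post holder, caliper or clamping fork) is pushed more than 20 mm from its place (distance of any of post_holder, caliper, fork_clamp from where it was at the start of the episode above 0.02 m).
It also fails if it takes over 64 s, if anything falls off the work surface, if the arm or the gripper's body presses on something with over 40 N, if the wrist force passes 120 N, or if a joint passes its speed limit or range.

## Robot

A 6-joint arm with a two-finger parallel gripper is mounted at the origin on a cart in front of the work surface, level with it; the furniture and walls round the work are solid. World frame = base frame: x ahead of the robot, y to its left, z up, the work surface at z = 0. Lengths are in mm, angles in rad, forces in N, time in s.
With the tool pointing down it reaches from about 400 to 825 mm from the base axis. Payload 7 kg.
Tool frame: the origin (TCP) lies at the very end of the fingers, on their centre line; the grasp point (between the pads) lies 19 mm behind it; z points along the fingers, y is the line along which they close (so a half turn about z gives the same grasp; the last joint's range is limited). The gripper opens to 88 mm and grips with 3 to 60 N. Pads are 19 mm wide; open, the fingers measure 130 mm over their backs; the gripper's body (78 mm by 193 mm) begins 47 mm behind the grasp point.
Start: joints at [-0.998, 0.359, 0.012, 0, -1.224, -0.288], TCP at [189.625, -647.794, 226.561] pointing down, gripper open.
Joint ranges: [-3.07, 3.07], [-1.43, 2.12], [-1.02, 1.25], [-3.03, 1.67], [-3.05, -0], [-3.03, 3.03]. Speed limits (rad/s): [2.39, 2.39, 3.01, 3.14, 3.14, 3.14].

## Interface

Orientations are given as a unit quaternion [x, y, z, w].
In Python, from plant import bot gives the robot as it stands. Calls block until the motion is done:
- bot.move_ptp(position, orientation): joint-space move of the TCP to a pose.
- bot.line_to(position, velocity=150, ori=None): straight line of the TCP; ori=None keeps the orientation; velocity is the mean speed in mm/s.
- bot.move_joints(angles): joint-space move.
- bot.move_gripper(opening, force=None): finger opening in mm; force is the grip in N (None keeps the last); returns when the fingers have stopped.
- bot.pause(seconds).
- bot.solve_ik(position, orientation): joint angles nearest the present ones, or None.
- bot.read_state(): the state.
- bot.camera(name): name is "scene" or "top"; returns the picture (400x640x3 uint8, red, green, blue); there is no depth.
- bot.get_calibration(name): a dict with "fx", "fy", "cx", "cy" (pixels), "view" (4x4, takes a point from world to camera coordinates). Camera axes: x right, y up, looking along -z (the intrinsics and any distortion apply to the point x, -y, -z); pixel columns grow to the right and rows downward; lengths in mm; the calibration is good to about 2 mm. A picture is of the moment at which its call begins. get_calibration takes no time and is no camera call.
A pose or a line that the arm cannot do raises bot.Unreachable and nothing moves.
- bot.close_job(): hands the job in; it is judged then, once.
The state is a dict: "t": time; "joint_pos": joint angles; "qvel": joint speeds; "tau": joint torques, N m; "tcp_pos": TCP position; "eef_rot": TCP orientation; "contact_force": force on the tool from outside, world axes, zero at the start; "moment": the same for the moment, N m; "width": finger opening in mm; "finger_force": force on a finger pad.
Only numpy, scipy, OpenCV 4.12 (cv2) and the standard library are available. Lean on these libraries where they do the work, as an engineer would, in place of code of your own. Each camera call takes 0.05 s, during which the arm holds its last target. There are 200 camera calls.

## Working session

There is one attempt and no reset: what is moved stays moved. The work goes in short steps, each a Python script; the robot and the scene stay as the last script left them, time stands still between calls to the robot, and variables do not carry over. Pictures are saved under pics/ and viewed, at most 10 in all, crops included, and the job is handed in when it is done.

```bash
ls; mkdir -p pics; python3 - <<'E'
from plant import bot
import cv2,numpy as np
for n in("scene","top"):
    cv2.imwrite(f"pics/{n}0.png",cv2.cvtColor(bot.camera(n),cv2.COLOR_RGB2BGR))
    c=bot.get_calibration(n);print(n,{k:(np.round(v,4).tolist() if k=='view' else v) for k,v in c.items()})
s=bot.read_state();print(s)
E
```

```text
pics
scene {'fx': 411.8932891753478, 'fy': 411.8932891753478, 'cx': 318.3969604981698, 'cy': 204.16915440633488, 'view': [[-0.6316, -0.7752, -0.0068, 567.1077], [0.5154, -0.4265, 0.7433, -131.5491], [-0.5791, 0.466, 0.669, -792.4526], [0.0, 0.0, 0.0, 1.0]]}
top {'fx': 416.83203106880416, 'fy': 416.83203106880416, 'cx': 317.0421774993716, 'cy': 205.77030809926953, 'view': [[0.028, -0.9996, 0.0105, 328.6255], [0.9857, 0.0293, 0.1661, -508.4749], [-0.1663, 0.0057, 0.9861, -848.7203], [0.0, 0.0, 0.0, 1.0]]}
{'t': 0.1, 'joint_pos': array([-9.97899645e-01,  3.59339150e-01,  1.11800911e-02, -2.88332955e-04,
       -1.22410029e+00, -2.88137110e-01]), 'qvel': array([-1.19542652e-04, -9.14336510e-04,  3.20119104e-03,  8.91079636e-05,
       -1.53821247e-04,  1.20589675e-04]), 'tau': array([-3.03389599e-03, -5.84162772e+01,  2.93748629e+01,  7.01565385e+00,
        1.01312526e-02, -7.38019548e-05]), 'tcp_pos': array([ 189.50324911, -647.41551347,  225.71745556]), 'eef_rot': array([-1.41850591e-01,  9.89887800e-01,  7.21333669e-04, -1.82106208e-04]), 'contact_force': array([ 0.23524566, -0.26524534,  0.01981565]), 'moment': array([ 0.03123145,  0.03556971, -0.0174039 ]), 'finger_force': 0.0, 'width': 87.99233786399023}
```

View pics/scene0.png

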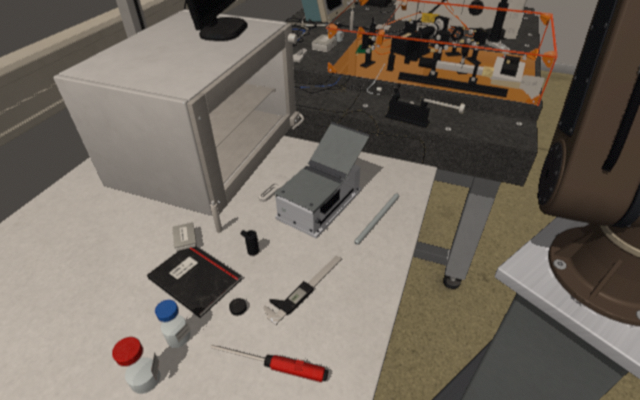

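View pics/top0.png

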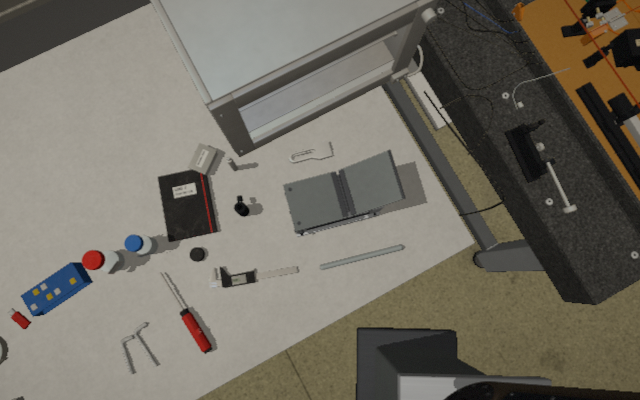

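Scene: stage around (325,190), shaft from (358,240) to (397,196), leaf raised at (340,150). Top: stage (290–400, 155–235) with the front leaf on the right, so stage +x points left, and the shaft runs from (321,267) to (403,247). I'll zoom in on both views.

```bash
python3 - <<'E'
import cv2
a=cv2.imread("pics/top0.png")[140:280,270:430]; cv2.imwrite("pics/top0z.png",cv2.resize(a,None,fx=4.2,fy=4.2,interpolation=cv2.INTER_CUBIC))
a=cv2.imread("pics/scene0.png")[115:250,255:410]; cv2.imwrite("pics/scene0z.png",cv2.resize(a,None,fx=4.4,fy=4.4,interpolation=cv2.INTER_CUBIC))
E
```

```text
(no output)
```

View pics/top0z.png

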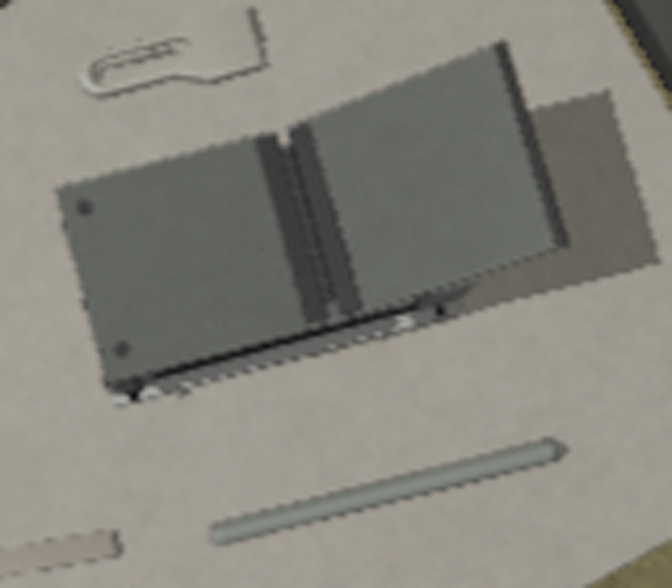

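View pics/scene0z.png

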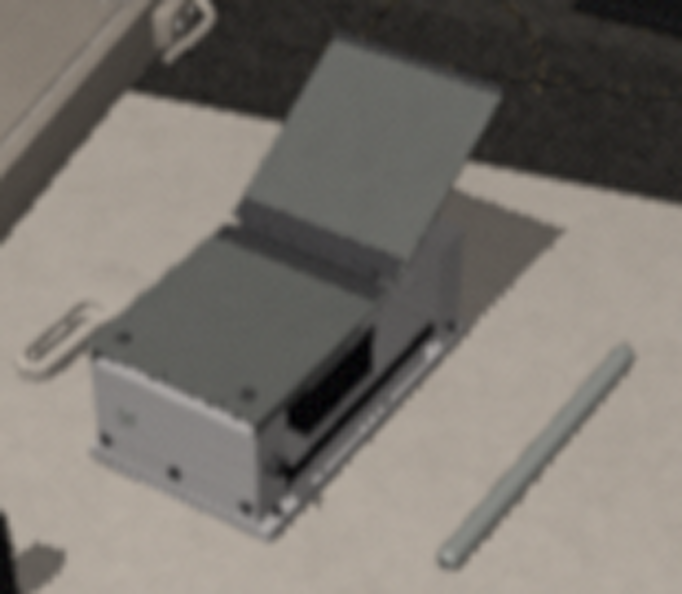

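Landmarks in the crops: rear-leaf far corners are at top-zoom (57,187) and (107,383), and scene-zoom (95,352) and (255,425). Shaft ends are at top-zoom (212,535) and (566,449). I'll cast these onto planes at their known heights.

```bash
cat > h.py <<'E'
from plant import bot
import numpy as np, cv2
from scipy.spatial.transform import Rotation as R
def ray(n,u,v):
    c=bot.get_calibration(n);V=np.array(c['view']);Rm=V[:3,:3]
    d=Rm.T@np.array([(u-c['cx'])/c['fx'],-(v-c['cy'])/c['fy'],-1]);return -Rm.T@V[:3,3],d
def plane(n,u,v,z):
    o,d=ray(n,u,v);return o+d*(z-o[2])/d[2]
def two(a,b):
    (o1,d1),(o2,d2)=a,b
    A=np.c_[d1,-d2];s=np.linalg.lstsq(A,o2-o1,rcond=None)[0]
    p,q=o1+d1*s[0],o2+d2*s[1];return (p+q)/2,np.linalg.norm(p-q)
def pix(n,p):
    c=bot.get_calibration(n);q=np.array(c['view'])@np.r_[p,1]
    return c['cx']+c['fx']*q[0]/-q[2], c['cy']+c['fy']*q[1]/q[2]
def zt(u,v): return ((u+.5)/4.2-.5+270,(v+.5)/4.2-.5+140)
def zs(u,v): return ((u+.5)/4.4-.5+255,(v+.5)/4.4-.5+115)
E
python3 - <<'E'
from h import *
np.set_printoptions(precision=1,suppress=True)
for nm,t,s,z in [("leafFar-y",(57,187),(95,352),79),("leafFar+y",(107,383),(255,425),79),
 ("edge-y",(505,42),(340,38),None),("edge+y",(562,245),(500,95),None),
 ("shaftL",(212,535),(447,560),6),("shaftR",(566,449),(626,350),6)]:
    print(nm,*two(ray("top",*zt(*t)),ray("scene",*zs(*s))), *( [plane("top",*zt(*t),z),plane("scene",*zs(*s),z)] if z else []))
for nm,s in [("base far+y",(270,538)),("base far-y",(92,457))]: print(nm,plane("scene",*zs(*s),0))
E
```

```text
leafFar-y [535.2 412.7  70.3] 5.97785195211566 [535.4 414.3  79. ] [523.9 416.2  79. ]
leafFar+y [440.4 386.6  74.6] 0.5174757327761642 [439.8 386.2  79. ] [436.9 389.7  79. ]
edge-y [598.7 203.4 131.5] 1.8888008337959834
edge+y [503.3 178.1 132.7] 0.3796539717210811
shaftL [369.5 331.7   6.9] 2.5485251772957316 [370.5 332.6   6. ] [369.1 330.3   6. ]
shaftR [421.2 149.5   2.2] 2.4797623708293437 [420.  149.4   6. ] [419.3 154.    6. ]
base far+y [437.4 381.8   0. ]
base far-y [537.8 415.6   0. ]
```

```bash
cat >> h.py <<'E'
A=0.292; O=np.array([514.6,309.2,0.])
def frame(a=None):
    a=A if a is None else a
    return np.array([[-np.sin(a),-np.cos(a),0],[np.cos(a),-np.sin(a),0],[0,0,1.]])  # cols: stage x,y,z
def S(x,y,z): return O+frame()@np.array([x,y,z])
def ori(beta,flip=1):
    z=np.array([np.sin(beta),0,-np.cos(beta)]);y=np.array([0,flip,0.]);x=np.cross(y,z)
    return R.from_matrix(frame()@np.c_[x,y,z]).as_quat()
YO=15.
def leafpose(th):
    u=np.array([-np.cos(th),np.sin(th)]);n=np.array([np.sin(th),np.cos(th)])
    b=max(0,np.pi/2-th-np.radians(19))
    f=lambda b,c:np.array([np.sin(b),-np.cos(b)])
    if th<1.24:
        r=f(b,0);nr=np.array([np.cos(b),np.sin(b)]); p=117*u+25*r-11*nr
    else: p=95*u-(10*abs(np.sin(th))-1)*n
    return S(-20+p[0],YO,81.5+p[1]),b
E
python3 - <<'E'
from h import *
q0=bot.read_state()['joint_pos']
for fl in(1,-1):
    for th in(.4,.8,1.2,1.6,2.2,3.1):
        p,b=leafpose(th);j=bot.solve_ik(p,ori(b,fl));print(fl,th,p.round(),round(b,2),None if j is None else j.round(2))
    pre=leafpose(.4)[0]; r=frame()@np.array([np.sin(.84),0,-np.cos(.84)])
    p=pre-130*r-20*np.array([0,0,1]);print(p,bot.solve_ik(p,ori(.84,fl)))
for p in([330,-380,380],[480,-60,380]): print(bot.solve_ik(p,ori(0.,-1)),bot.solve_ik(p,ori(0,1)))
E
```

```text
1 0.4 [534. 193. 102.] 0.84 [ 0.08  0.51 -0.06 -0.84 -1.34  0.56]
1 0.8 [529. 208. 138.] 0.44 [ 0.39  0.31 -0.17 -0.49 -1.1   0.13]
1 1.2 [521. 236. 165.] 0.04 [ 0.74  0.24 -0.29 -0.04 -1.03 -0.43]
1 1.6 [508. 280. 177.] 0 [ 0.84  0.24 -0.27  0.   -1.06 -0.55]
1 2.2 [492. 334. 162.] 0 [ 0.93  0.28 -0.26  0.   -1.03 -0.63]
1 3.1 [479. 377.  85.] 0 [ 0.99  0.38 -0.32  0.   -0.88 -0.7 ]
[561.64127213 100.5974859  168.94527455] [-0.05011478  0.48444855  0.07010009 -0.7782751  -1.53074281  0.52957404]
-1 0.4 [534. 193. 102.] 0.84 [ 0.08  0.51 -0.06 -0.84 -1.34 -2.58]
-1 0.8 [529. 208. 138.] 0.44 [ 0.39  0.31 -0.17 -0.49 -1.1  -3.01]
-1 1.2 [521. 236. 165.] 0.04 [ 0.74  0.24 -0.29 -0.04 -1.03  2.71]
-1 1.6 [508. 280. 177.] 0 [ 0.84  0.24 -0.27  0.   -1.06  2.59]
-1 2.2 [492. 334. 162.] 0 [ 0.93  0.28 -0.26  0.   -1.03  2.51]
-1 3.1 [479. 377.  85.] 0 [ 0.99  0.38 -0.32  0.   -0.88  2.45]
[561.64127213 100.5974859  168.94527455] [-0.05011478  0.48444855  0.07010009 -0.7782751  -1.53074281 -2.61201861]
[-0.46472637  0.00606307 -0.0854103   0.         -1.47932295 -2.38486628] [-0.46472637  0.00606307 -0.0854103   0.         -1.47932295  0.75672637]
[ 2.60953896e+00 -1.37150701e+00 -1.20195695e-01  4.44089210e-16
 -2.82210764e+00  8.24053692e-01] [ 0.2833437  -0.02925599 -0.1201957   0.         -1.47985662  0.0086563 ]
```

```bash
python3 - <<'E'
from h import *
bot.move_ptp([330,-380,380],ori(0)); bot.move_gripper(0,20)
r=frame()@np.array([np.sin(.84),0,-np.cos(.84)])
pre=leafpose(.4)[0]-100*r-np.array([0,0,15])
bot.move_ptp(pre,ori(.84)); 
p,b=leafpose(.4); bot.line_to(p-np.array([0,0,12]),200)
print(bot.read_state()['t'],bot.read_state()['contact_force'].round(1))
for th in np.r_[.4:1.3:.2,1.3:3.0:.22]:
    p,b=leafpose(th); bot.line_to(p,180,ori(b)); s=bot.read_state()
    print(round(th,2),round(s['t'],1),s['contact_force'].round(1),(s['tcp_pos']-p).round(1))
    if np.linalg.norm(s['contact_force'])>25: break
cv2.imwrite("pics/fold.png",cv2.cvtColor(bot.camera("scene"),cv2.COLOR_RGB2BGR)[60:280,180:460])
E
```

```text
5.5583 [ 0.1  0.5 -0.7]
0.4 5.8 [0.4 0.2 1. ] [ 1.4 -0.8  1.8]
0.6 6.2 [ 0.3 -1.1 -0.5] [0.2 1.1 2.2]
0.8 6.5 [-0.2 -0.2 -0.1] [-0.7  0.7  0.1]
1.0 6.9 [-0.2 -0.2 -0.5] [-1.  -0.2 -1.3]
1.2 7.3 [ 0.2 -0.4  0.1] [-0.8 -0.8 -1.7]
1.3 7.5 [-0.6 -0.8 -0.6] [-0.1 -0.9 -1.1]
1.52 7.8 [-0.4 -0.6 -0.6] [ 0.2 -0.7 -0.4]
1.74 8.1 [ 0.6  0.4 -0. ] [-0.1 -0.3 -0.4]
1.96 8.3 [ 0.1 -1.   0.3] [-0.2 -0.2 -0.5]
2.18 8.6 [ 1.  -0.4  0.1] [-0.2 -0.2 -0.5]
2.4 8.9 [-0.8  0.9  0.9] [-0.3 -0.2 -0.6]
2.62 9.1 [0.9 0.1 0. ] [-0.2 -0.4 -0.4]
2.84 9.4 [-0.2 -0.2  0.7] [-0.2 -0.7 -0.1]
```

View pics/fold.png

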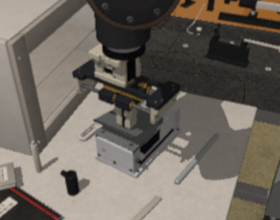

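The leaf follows the fingers and now hangs tilted just above the rear leaf, around crop (125,128). I'll press it flat, then lift off and look.

```bash
python3 - <<'E'
from h import *
p0,_=leafpose(3.1)
for z in(94,90,88,86,84,82,80,78,76):
    p=p0.copy();p[2]=z;bot.line_to(p,60);f=bot.read_state()['contact_force'];print(z,f.round(1),bot.read_state()['tcp_pos'].round(1))
    if f[2]>12:break
bot.pause(.25)
bot.line_to(p0+[0,0,120],300); bot.move_gripper(50)
bot.move_ptp([400,60,330],ori(0))
cv2.imwrite("pics/t1.png",cv2.cvtColor(bot.camera("top"),cv2.COLOR_RGB2BGR)); cv2.imwrite("pics/s1.png",cv2.cvtColor(bot.camera("scene"),cv2.COLOR_RGB2BGR))
t=cv2.imread("pics/t1.png")[140:280,270:430];s=cv2.imread("pics/s1.png")[115:255,255:410]
z=lambda a:cv2.resize(a,(620,580),interpolation=cv2.INTER_CUBIC)
cv2.imwrite("pics/z1.png",cv2.resize(t,None,fx=4.2,fy=4.2,interpolation=cv2.INTER_CUBIC))
print(bot.read_state()['t'])
E
```

```text
94 [0.2 0.7 0.1] [478.5 376.5  93.6]
90 [-0.4 -0.2 -0.2] [478.6 376.6  89.9]
88 [-3.3 -1.9  9.4] [478.9 376.8  89.2]
86 [-7.1 -5.  21.8] [478.9 376.9  88.9]
13.8583
```

View pics/z1.png

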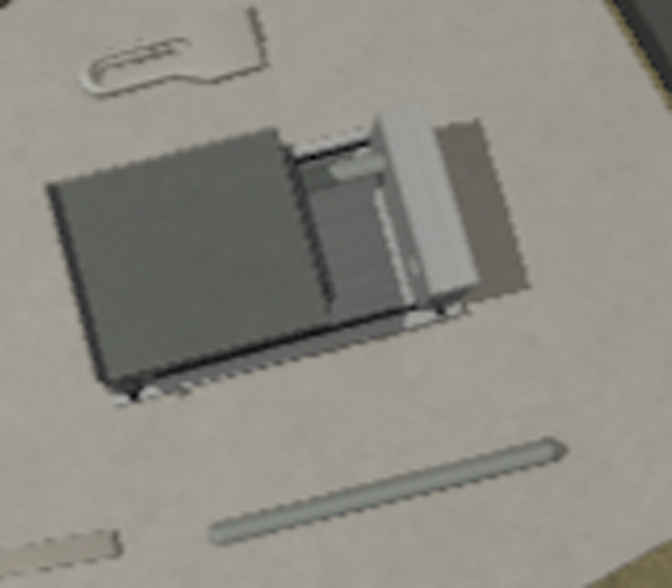

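The leaf lies flat, and the near plate is now visible with its outer top edge running from zoom (428,101) to (478,285). I'll refine the stage pose from that edge and the shaft pose from a colour mask.

```bash
python3 - <<'E'
from h import *
np.set_printoptions(precision=2,suppress=True)
a=plane("top",*zt(428,101),78);b=plane("top",*zt(478,285),78)
print("near edge",a,b,np.linalg.norm(a-b),"ang",np.arctan2((a-b)[1],(a-b)[0]),"mid",(a+b)/2,"pred",S(-95,0,78))
a=plane("top",*zt(57,187),79);b=plane("top",*zt(107,383),79);print("far",(a+b)/2,S(95,0,79))
im=cv2.imread("pics/t1.png")
# lighter plate mask
g=im[155:225,350:395].astype(int).sum(2)//3;print(g[::8,::3])
lab=cv2.cvtColor(im,cv2.COLOR_BGR2LAB).astype(int)
sub=lab[240:272,312:412];print(sub[13,48:56].tolist() , sub[2,5].tolist())
bg=cv2.medianBlur(im,41).astype(int)
d=np.abs(cv2.cvtColor(im,cv2.COLOR_BGR2LAB).astype(int)-cv2.cvtColor(bg.astype(np.uint8),cv2.COLOR_BGR2LAB)).sum(2)
m=np.zeros(d.shape,np.uint8);m[238:276,312:415]=(d[238:276,312:415]>18)
n,l,st,c=cv2.connectedComponentsWithStats(m);k=1+np.argmax(st[1:,4]);pts=np.argwhere(l==k)[:,::-1].astype(np.float32)
print(st[k]); (cx,cy),wh,ang=cv2.minAreaRect(pts);print(cx,cy,wh,ang)
v=cv2.fitLine(pts,cv2.DIST_L2,0,.01,.01).ravel()
t=(pts-v[2:])@v[:2];e=[v[2:]+v[:2]*x for x in(t.min(),t.max())]
P=[plane("top",*q,6) for q in e];print(P,np.linalg.norm(P[0]-P[1]),"ang",np.arctan2(*(P[0]-P[1])[[1,0]]))
E
```

```text
near edge [584.73 232.48  78.  ] [493.01 207.53  78.  ] 95.05583485811366 ang 0.265611045578281 mid [538.87 220.01  78.  ] pred [541.95 218.22  78.  ]
far [487.57 400.25  79.  ] [487.25 400.18  79.  ]
[[152 151 150 150 151 151 152 151 153 150 149 151 150 149 151]
 [153 152 151 153 152 151 151 152 154 151 150 150 150 152 149]
 [150 158 154 104 153 155 153 155  97  97  97  97 152 148 150]
 [124 132 133 134 108 153 154 154 155  98  98  97  97 150 150]
 [ 99 100 100 131 104 116 153 154 154 142  98  99  99 100 150]
 [100 100  98  99 156 103 131 155 153 156 131  99  99 100 129]
 [ 98  98  96  98  98 145 130 141 155 153 157 113 101  99  99]
 [ 97  98  96  94  97  98 128  93  67  69  96 100 141 146 153]
 [ 90  99  98  97  86 120 141 151 155 154 152 150 151 151 151]]
[[162, 127, 134], [162, 128, 134], [156, 127, 134], [141, 127, 134], [129, 128, 132], [126, 127, 133], [126, 127, 132], [124, 126, 132]] [166, 128, 133]
[320 244  86  26 542]
362.3327941894531 256.3409423828125 (6.235253810882568, 87.79989624023438) 75.7627182006836
[array([370.18, 333.27,   6.  ]), array([422.01, 148.3 ,   6.  ])] 192.0944120643943 ang 1.8440419165122526
```

```bash
sed -i 's/^A=0.292.*/A=0.272; M=np.array([511.9,212.5,42.]); O=M-np.array([[-np.sin(A),-np.cos(A),0],[np.cos(A),-np.sin(A),0],[0,0,1.]])@np.array([-95,28,42.])/' h.py
python3 - <<'E'
from h import *
C=np.array([395.7,240.9,0]);X=frame()[:,0];Y=frame()[:,1]
p=C-35*X+26*Y; print(p, p@X-O@X,p@Y-O@Y)
bot.move_gripper(88)
q=p.copy();q[2]=90; print(bot.solve_ik(q,ori(0)))
bot.move_ptp(q,ori(0))
q[2]=15;bot.line_to(q,150);q[2]=2;bot.line_to(q,40)
s=bot.read_state();print(s['tcp_pos'],s['contact_force'].round(1))
bot.move_gripper(8,45);s=bot.read_state();print(s['tcp_pos'],s['width'],s['finger_force'],s['contact_force'].round(1))
q[2]=70;bot.line_to(q,120)
s=bot.read_state();print(s['t'],s['width'],s['finger_force'])
g=M-148*X;g[2]=70;bot.line_to(g,250);g[2]=38;bot.line_to(g,120);bot.pause(.2)
s=bot.read_state();print(s['t'],s['width'],s['tcp_pos'],g)
im=cv2.cvtColor(bot.camera("top"),cv2.COLOR_RGB2BGR);cv2.imwrite("pics/t2.png",im)
cv2.imwrite("pics/s2.png",cv2.cvtColor(bot.camera("scene"),cv2.COLOR_RGB2BGR))
cv2.imwrite("pics/t2z.png",cv2.resize(im[140:280,310:470],None,fx=4.2,fy=4.2,interpolation=cv2.INTER_CUBIC))
E
```

```text
[380.05892237 200.20163774   0.        ] -71.42600045900893 158.2980660308329
[ 0.94767818  0.09702161 -0.69362204  0.         -0.78015268 -0.67567818]
[379.98905413 200.10695823   1.87799782] [-0.7  0.3 -0.2]
[379.95013684 200.12086248   1.95194427] 9.946339761331975 44.999958872795105 [0.2 0.  0.4]
18.8083 10.449857367915733 44.99929189682007
20.4333 10.304877258846865 [552.09432963  70.36902241  38.87513106] [551.66144967  69.94114507  38.        ]
```

View pics/t2z.png

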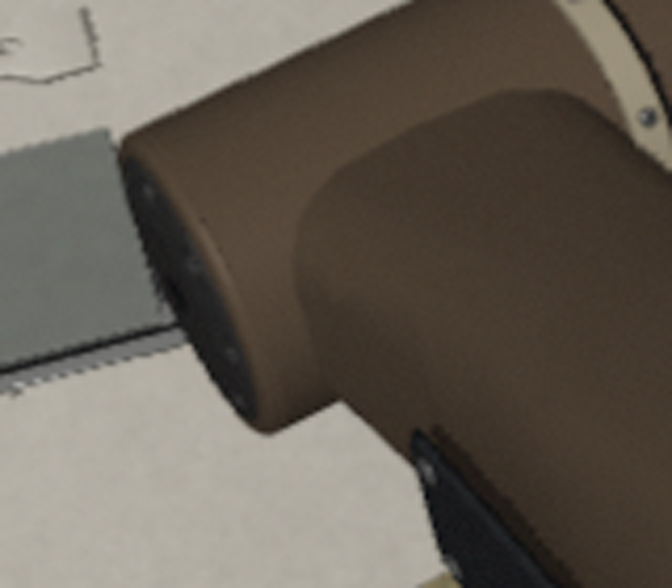

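The arm hides the shaft from the top camera, so I'll use the scene view.

```bash
python3 - <<'E'
from h import *
im=cv2.imread("pics/s2.png");cv2.imwrite("pics/s2z.png",cv2.resize(im[100:250,255:425],None,fx=4,fy=4,interpolation=cv2.INTER_CUBIC))
for n in("scene","top"): print(pix(n,M),pix(n,M-20*frame()[:,0]),pix(n,M-60*frame()[:,0]))
E
```

```text
(np.float64(352.12122345019355), np.float64(172.957888911082)) (np.float64(356.58366647285465), np.float64(168.69896322863386)) (np.float64(365.1842640730993), np.float64(160.4906105800794))
(np.float64(378.29963926302923), np.float64(201.42180759343506)) (np.float64(387.2967989870221), np.float64(199.21638810464836)) (np.float64(405.23053875838565), np.float64(194.82039865776525))
```

View pics/s2z.png

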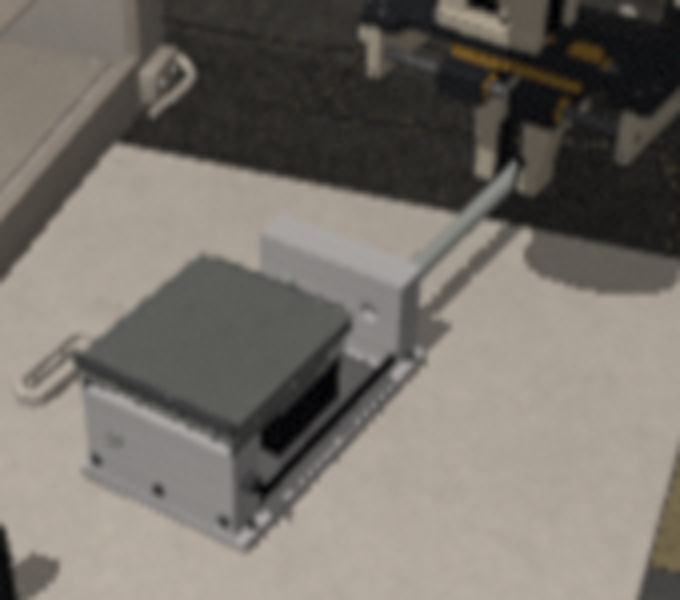

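The bore's exit in the near plate's inner face is visible at zoom (369,311), which matches my model within 1 px. The held shaft runs from (515,172) to (418,262). I'll measure its axis against the predicted line.

```bash
python3 - <<'E'
from h import *
g=cv2.cvtColor(cv2.imread("pics/s2.png"),cv2.COLOR_BGR2GRAY)
# sample profiles perpendicular to predicted axis line at z of shaft
X=frame()[:,0];P=np.array([552.1-.0,70.4,42.9])
for d in (45,55,65,75,85):
    q=np.array(pix("scene",P+d*X));q2=np.array(pix("scene",P+(d+10)*X));t=(q2-q)/np.linalg.norm(q2-q);n=np.array([-t[1],t[0]])
    s=np.arange(-8,8.1,.5);pts=(q+s[:,None]*n).astype(np.float32)
    print(d,n.round(2),cv2.remap(g,pts[None,:,0],pts[None,:,1],cv2.INTER_LINEAR)[0].tolist())
h=g[168:187,338:356];print(h)
E
```

```text
45 [-0.69 -0.72] [115, 132, 145, 152, 155, 147, 134, 124, 112, 102, 93, 93, 97, 105, 118, 128, 133, 134, 132, 117, 99, 76, 61, 48, 40, 40, 40, 40, 40, 40, 39, 39, 39]
55 [-0.69 -0.72] [125, 140, 149, 155, 158, 160, 161, 159, 151, 140, 125, 112, 103, 108, 118, 128, 133, 134, 132, 117, 97, 76, 61, 49, 41, 39, 38, 39, 40, 41, 42, 43, 44]
65 [-0.69 -0.72] [125, 142, 151, 157, 160, 160, 159, 156, 149, 137, 123, 111, 104, 110, 118, 128, 134, 138, 140, 140, 140, 137, 130, 123, 112, 101, 90, 79, 66, 55, 51, 46, 44]
75 [-0.69 -0.72] [118, 134, 146, 154, 158, 159, 160, 158, 152, 143, 128, 115, 107, 112, 120, 129, 134, 138, 141, 144, 147, 152, 155, 158, 159, 159, 158, 156, 154, 148, 137, 129, 120]
85 [-0.69 -0.72] [136, 148, 153, 157, 159, 159, 159, 156, 149, 139, 125, 113, 105, 111, 120, 129, 135, 138, 140, 143, 147, 151, 155, 157, 158, 157, 156, 157, 157, 157, 158, 158, 158]
[[133 134 133 133 134 136 140 147 150 153 157 160 162 163 163 163 164 163]
 [134 133 133 133 132 133 133 134 136 139 147 152 156 158 161 162 164 163]
 [133 132 134 133 133 132 132 132 132 133 135 138 145 150 153 157 161 1
[... 504 characters left out ...]
131 132 131 132 121  92]
 [ 93  94  94  98 108 123 134 138 148 149 134 129 131 132 132 130 122  90]
 [ 92  93  90  87  94 119 134 142 154 159 152 139 133 132 132 131 119  90]
 [ 93  91  85  73  81 117 134 137 142 149 146 137 133 133 133 130 115  85]
 [ 91  85  70  56  73 114 132 135 136 136 136 133 134 135 133 131 115  88]
 [ 85  71  54  57  83 121 135 136 135 134 134 133 134 133 135 131 115  88]
 [ 73  54  53  80 109 129 134 136 136 137 135 134 134 135 134 129 115  88]
 [ 55  54  71 103 127 133 133 134 133 135 134 136 135 135 135 129 111  86]
 [ 54  62  87 114 135 136 134 132 132 133 132 135 135 136 135 131 108  87]
 [ 63  78  96 123 140 140 137 135 135 134 132 132 132 133 134 127 107  87]]
```

The shaft is parallel to the bore and about 1 px off in the sideways direction, which is roughly 2 mm towards the stage's -y. I'll shift by 1.5 mm, set the height to 42, and feel my way in.

```bash
cat >> h.py <<'E'
def at(x,y,dz):  # TCP for grasped shaft: x = lead depth past mouth (nominal), y offset, z of axis
    return M+frame()@np.array([x-128,y,dz-4.0])
def fs():
    s=bot.read_state();return frame().T@s['contact_force'],frame().T@(s['tcp_pos']-M)+[128,0,4.],s
E
python3 - <<'E'
from h import *
np.set_printoptions(precision=1,suppress=True)
bot.line_to(at(-20,-1.5,-.3),60);bot.pause(.15);f0,p,s=fs();print(f0,p,s['t'])
for x in range(-12,21,4):
    bot.line_to(at(x,-1.5,-.3),40);f,p,s=fs();print(x,f-f0,p,round(s['t'],1),round(s['width'],1))
    if abs((f-f0)[0])>10:break
E
```

```text
[ 1.   0.2 -1.9] [-20.1  -1.5  -0.3] 20.9333
-12 [-0.4 -0.7  0.6] [-11.6  -1.5  -0.3] 21.3 10.5
-8 [-1.  -0.6  0.6] [-7.8 -1.5 -0.3] 21.5 10.6
-4 [-1.   0.3 -0.1] [-3.8 -1.5 -0.3] 21.8 10.8
0 [-0.6 -0.3  0.4] [ 0.2 -1.6 -0.2] 22.0 10.7
4 [ 0.1 -0.3  0.5] [ 4.2 -1.6 -0.3] 22.3 11.0
8 [-0.9  0.   1.5] [ 8.2 -1.6 -0.3] 22.5 10.7
12 [-1.1  0.2  1.5] [12.3 -1.5 -0.3] 22.8 11.0
16 [-0.2 -1.1  0.1] [16.3 -1.5 -0.3] 23.0 10.2
20 [-0.7  0.   0.9] [20.2 -1.5 -0.3] 23.3 10.7
```

It entered without resistance. Continuing deeper.

```bash
python3 - <<'E'
from h import *
np.set_printoptions(precision=1,suppress=True)
f0=fs()[0]
for x in range(26,107,8):
    bot.line_to(at(x,-1.5,-.3),60);f,p,s=fs();print(x,f-f0,p,round(s['t'],1))
    if abs((f-f0)[0])>12 or np.linalg.norm((f-f0)[1:])>15:break
cv2.imwrite("pics/s3.png",cv2.cvtColor(bot.camera("scene"),cv2.COLOR_RGB2BGR))
im=cv2.imread("pics/s3.png");cv2.imwrite("pics/s3z.png",cv2.resize(im[100:250,255:425],None,fx=4,fy=4,interpolation=cv2.INTER_CUBIC))
E
```

```text
26 [ 0.3  0.8 -0.1] [26.4 -1.6 -0.3] 23.5
34 [0.1 0.  0.3] [34.5 -1.6 -0.3] 23.8
42 [-0.8 -0.1  0.5] [42.4 -1.6 -0.3] 24.1
50 [ 0.1 -0.6  0.4] [50.4 -1.6 -0.3] 24.4
58 [-0.4 -0.5 -0.5] [58.4 -1.6 -0.3] 24.7
66 [-0.6 -1.1 -0.5] [66.4 -1.6 -0.3] 24.9
74 [ 0.6 -0.9  0.5] [74.4 -1.5 -0.3] 25.2
82 [ 1.1  0.4 -0.2] [82.5 -1.6 -0.3] 25.5
90 [ 1.1 -0.3  0.5] [90.4 -1.6 -0.3] 25.8
98 [ 1.  -1.1  1.3] [98.3 -1.6 -0.3] 26.1
106 [ 1.2 -1.   0.7] [106.3  -1.5  -0.3] 26.4
```

View pics/s3z.png

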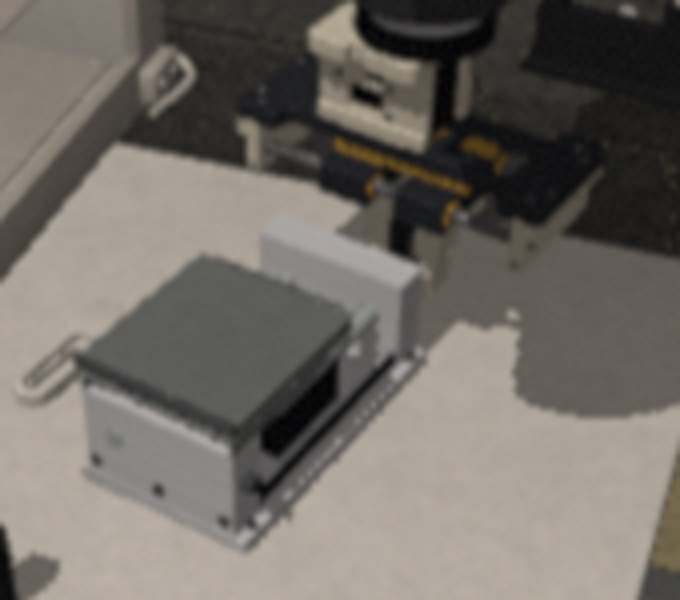

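The shaft shows between near plate and carriage at (365,325), with low forces. Release, back off, shut the fingers and push on the tail.

```bash
cat >> h.py <<'E'
def T(x,y,z): return M+frame()@np.array([x,y,z])
E
python3 - <<'E'
from h import *
np.set_printoptions(precision=1,suppress=True)
bot.move_gripper(34);bot.pause(.5);print(fs()[2]['contact_force'],fs()[2]['width'])
c=frame().T@(bot.read_state()['tcp_pos']-M)
bot.line_to(T(c[0],c[1],25),150)
bot.line_to(T(-125,-1.5,25),200);bot.move_gripper(0,30)
bot.line_to(T(-125,-1.5,-11),150);bot.pause(.15)
f0=fs()[0]
for x in range(-115,-23,4):
    bot.line_to(T(x,-1.5,-11),60);s=bot.read_state();f=frame().T@s['contact_force']-f0
    print(x,f,(frame().T@(s['tcp_pos']-M))[0].round(1),round(s['t'],1))
    if abs(f[0])>16:break
E
```

```text
[-0.4 -0.5 -0. ] 33.717730614689316
-115 [-0.1 -0.7 -1.6] -114.4 30.2
-111 [ 0.2 -1.7 -1. ] -110.8 30.4
-107 [-1.  -2.  -0.6] -106.8 30.7
-103 [ 0.2 -1.3  0.5] -102.8 30.9
-99 [-1.  -1.3 -1.2] -98.8 31.2
-95 [-0.8 -1.1 -0.3] -94.8 31.4
-91 [ 0.1 -1.5 -0.3] -90.8 31.7
-87 [ 0.4 -0.6 -1. ] -86.8 31.9
-83 [-0.8 -1.7 -0.2] -82.8 32.2
-79 [-0.3  0.3 -0.9] -78.8 32.4
-75 [-0.2 -1.2 -1.2] -74.8 32.7
-71 [-0.2 -1.  -0.3] -70.7 32.9
-67 [ 0.2 -0.8 -0.9] -66.8 33.2
-63 [ 0.9 -0.7 -1.3] -62.8 33.4
-59 [ 0.3 -1.2 -0.7] -58.8 33.7
-55 [ 0.2 -1.  -0.7] -54.7 33.9
-51 [ 0.2 -0.5 -0.8] -50.8 34.2
-47 [ 0.5 -0.9 -1.3] -46.8 34.4
-43 [-0.9 -0.4 -0.7] -42.8 34.7
-39 [ 0.5  0.2 -2.2] -38.7 34.9
-35 [-0.5 -0.4 -0.4] -34.8 35.2
-31 [-0.7 -1.8 -0.9] -30.8 35.4
-27 [-0.9 -0.7 -0.2] -26.7 35.7
```

```bash
python3 - <<'E'
from h import *
np.set_printoptions(precision=1,suppress=True)
f0=np.array([0,-1,-.8])
for x in np.arange(-25,-5,1.):
    bot.line_to(T(x,-1.5,-11),30);s=bot.read_state();f=frame().T@s['contact_force']-f0
    print(x,f,(frame().T@(s['tcp_pos']-M)).round(1),round(s['t'],1))
    if abs(f[0])>15:break
im=cv2.cvtColor(bot.camera("scene"),cv2.COLOR_RGB2BGR);cv2.imwrite("pics/s4.png",im)
g=cv2.cvtColor(im,cv2.COLOR_BGR2GRAY);print(g[168:187,338:356])
E
```

```text
-25.0 [-1.   1.   0.2] [-24.9  -1.5 -11. ] 35.9
-24.0 [-0.5  1.   1.2] [-24.   -1.5 -11. ] 36.2
-23.0 [-0.4 -0.2  0.8] [-22.9  -1.7 -11. ] 36.4
-22.0 [-0.4 -0.3  1. ] [-21.9  -1.6 -10.9] 36.7
-21.0 [-0.2  1.4  1.2] [-20.9  -1.5 -11. ] 36.9
-20.0 [-0.7  0.3  0.4] [-19.9  -1.5 -11. ] 37.2
-19.0 [-0.4  0.8  1.5] [-19.   -1.5 -11. ] 37.4
-18.0 [-1.4  0.4  0.5] [-18.   -1.5 -11. ] 37.7
-17.0 [-2.6  0.5  0.9] [-17.1  -1.4 -11. ] 37.9
-16.0 [-4.3  0.8  0.3] [-16.2  -1.4 -11. ] 38.2
-15.0 [-6.   1.4  1.5] [-15.5  -1.3 -11. ] 38.4
-14.0 [-7.8 -0.1  1.9] [-14.8  -1.2 -11. ] 38.7
-13.0 [-9.9 -0.6  1.9] [-14.2  -1.1 -11. ] 38.9
-12.0 [-11.6  -0.3   3.5] [-13.5  -1.1 -11. ] 39.2
-11.0 [-15.5  -2.8   2.7] [-13.4  -1.  -11. ] 39.4
[[136 136 136 136 134 139 143 150 153 157 160 162 164 165 166 167 166 166]
 [137 137 137 135 134 137 135 135 139 142 150 154 160 163 164 165 168 167]
 [134 137 136 136 137 135 134 136 134 134 137 142 149 153 156 159 164 160]
 [134 134 134 134 135 135 135 135 134 133 133 135 136 137 143 149 152 142]
 [137 136 135 135 135 135 134 135 134 135 134 134 134 133 136 138 134 114]
[... 351 characters left out ...]
134 135 135 135 124  93]
 [ 95  97  95  99 109 121 135 139 139 129 117 119 130 134 135 133 123  91]
 [ 94  92  92  90  96 124 139 137 129 114 101 107 129 133 134 133 120  91]
 [ 93  93  88  74  83 124 137 129 114  97  91 112 133 137 136 131 118  89]
 [ 92  86  73  57  75 115 127 116  96  81  93 125 136 138 135 132 116  89]
 [ 86  72  55  54  80 109 113  97  81  82  96 120 136 138 136 133 117  92]
 [ 72  57  50  64  88 106  98  83  81  87  94 108 131 136 137 132 116  91]
 [ 57  54  61  69  83  97  95  86  88  90  94 107 132 137 137 133 113  89]
 [ 55  65  73  75  86 104 111  96  89  87  94 114 134 140 138 133 112  88]
 [ 65  78  81  80 106 126 127 101  89  89  96 116 132 137 135 131 110  89]]
```

```bash
python3 - <<'E'
from h import *
np.set_printoptions(precision=1,suppress=True)
f0=np.array([0,-1,-.8])
for x in np.arange(-10,0,1.):
    bot.line_to(T(x,-1.5,-11),30);s=bot.read_state();f=frame().T@s['contact_force']-f0
    print(x,f,(frame().T@(s['tcp_pos']-M)).round(1),round(s['t'],1))
    if abs(f[0])>29:break
E
```

```text
-10.0 [-21.6  -4.5   2.5] [-13.3  -1.  -11. ] 39.7
-9.0 [-27.3  -6.2   2.4] [-13.3  -0.9 -11. ] 40.0
-8.0 [-32.9  -7.    1.1] [-13.2  -0.9 -11. ] 40.2
```

Hard stop about 5 mm after the plunger engaged. I'll back off and check from above.

```bash
python3 - <<'E'
from h import *
np.set_printoptions(precision=1,suppress=True)
bot.line_to(T(-20,-1.5,-11),60);bot.line_to(T(-80,-1.5,-11),200);bot.line_to(T(-80,-1.5,120),250)
bot.move_ptp([400,60,330],ori(0));bot.pause(.3)
t=cv2.cvtColor(bot.camera("top"),cv2.COLOR_RGB2BGR);s=cv2.cvtColor(bot.camera("scene"),cv2.COLOR_RGB2BGR)
z=lambda a:cv2.resize(a,(390,390),interpolation=cv2.INTER_CUBIC)
cv2.imwrite("pics/fin.png",np.hstack([z(t[160:230,340:410]),z(s[125:235,275:385])]))
print(bot.read_state()['t'],bot.read_state()['contact_force'], pix("top",T(0,0,0)),pix("top",T(-2,0,0)))
E
```

```text
43.0167 [ 0.   0.1 -0.1] (np.float64(378.29963926302923), np.float64(201.42180759343506)) (np.float64(379.2002668974726), np.float64(201.201042174339))
```

View pics/fin.png

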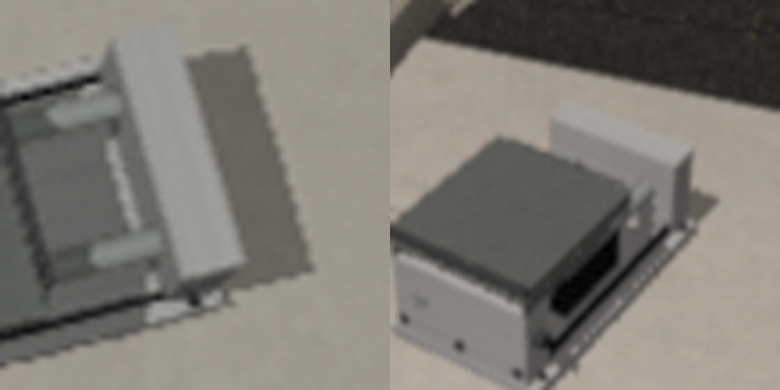

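Both shafts run parallel through the near plate, at left crop (85,110) and (125,247). No tail shows beyond the plate's outer edge, and the leaf is flat. Handing in.

```bash
python3 -c "
from plant import bot
print(bot.close_job())"
```

```text
the job is handed in; nothing more can be done
None
```

I handed the job in at about 43 s of the 64 s allowed: the leaf is folded flat, and the shaft was threaded, released, then pushed past the plunger to a hard stop; hand-in returned no verdict, and the full depth rests on the force readings because no camera could see the shaft's tail.

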